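# Bring a beaker round the guide rod and under the magnifier

### The job

Stand the glass beaker in the round tray of the blue shuttle while the shuttle is still on the near leg of the bent guide rod, and let go of it. Then slide the shuttle by its yellow grip plate along the rod, round the bend (it binds unless it turns with the rod) and fully home against the rubber stop at the far end, with the beaker staying upright in its tray. Last, swing the magnifier's lens, which has a red knob to hold, centrally over the beaker and leave it there; do not disturb the plastic cup, the timer or the wash bottle.

Things in the scene. Friction and masses are not known exactly. Their poses are not given: they have to be found in the camera images.
- stand: Fixed viewing stand: grey plate 6 mm thick with a 12 mm steel guide rod above it, bent 90 degrees in the horizontal plane, and a magnifier column. Origin: on the table at the centre of the rod's bend; z up. In its frame (mm) the rod's axis runs along y at x = -70 up to y = 0 (near leg), round the origin at radius 70 to (0, 70), then along +x at y = 70 (far leg).
- near_leg_start (a point): Where the near leg of the rod leaves its dark end post (54 mm high): stand frame (-70, -127) mm, on the rod's axis, 32 mm above the table. The grey plate spans x -105 to 131, y -150 to 112 mm of the stand frame.
- bend_middle (a point): Middle of the rod's bend, on the rod's axis: stand frame (-49, 49) mm, 32 mm above the table. Bend radius 70 mm to the axis.
- rod_stop (a point): Face of the black rubber stop at the end of the far leg, on the rod's axis: stand frame (96, 70) mm, 32 mm above the table; a dark post 54 mm high stands behind it. The shuttle is fully home when its collar touches it: then the collar's middle is at (78, 70).
- shuttle: Blue shuttle (300 g) lying on the plate, captive on the rod; slides with 1 to 3 N. Origin: underside, below the middle of its collar (36 mm long, 35 mm outside, hole 19 mm: 3.5 mm play round the rod; binds if turned over 0.2 rad off the rod). Its y is the hole's direction, toward the stop; its x points to the tray, inside the bend. Yaw relative to the stand: 0 on the near leg, -90 degrees on the far leg.
- shuttle_grip (a point): Grip point on the shuttle's upright yellow grip plate, 88 mm above the shuttle's underside (94 mm above the table), straight above the collar's middle. The plate is 12 mm thick along the shuttle's y (close the fingers this way), 36 mm wide along its x; its top is 104 mm and the collar's top 43 mm above the underside. Axes as the shuttle's.
- tray_seat (a point): Centre of the shuttle's round tray at floor height (8 mm above the shuttle's underside, 14 mm above the table), 75 mm from the collar along the shuttle's x; axes as the shuttle's. White rim round it 10 mm high, 56 mm inside and 64 mm outside diameter: the beaker's foot has about 4 mm play.
- beaker_centre (a point): Small clear glass beaker with a spout, open at the top, empty, 55 g, 68 mm high; its wall is straight, 48 mm in diameter, up to 60 mm above its foot, then flares to a rim 55 mm wide. This point is on its axis half-way up (34 mm above its underside). It starts upright on the table right of the stand, in one of two places (a plastic cup with an orange label is in the other). z is its axis.
- magnifier (a joint): Angle of the magnifier arm about its upright column, rad. At 0 it points along the stand's -x; it grows counter-clockwise seen from above; at 1.57 it points along the stand's -y, over the far leg's end. Range -0.6 to 2.2. Friction holds it where it is released (about 0.15 N m, 1.2 N at the knob).
- magnifier_hinge (a point): Point on the magnifier's upright pivot axis at the column's top, fixed to the stand at x = 80, y = 190 mm of its frame, 150 mm above the table. The arm hub above it rises to 182 mm.
- magnifier_knob (a point): Point to grip on the red upright knob of the magnifier arm: a cylinder 18 mm in diameter, from 168 to 208 mm above the table; this point is on its axis, 190 mm above the table, 125 mm from the pivot axis on the line to the lens.
- lens_centre (a point): Centre of the round magnifier lens (frame 88 mm outside diameter, from 154 to 168 mm above the table), 195 mm from the pivot axis. It passes clear above the beaker and the shuttle.
- microscope: White bench microscope, fixed, 170 mm wide, 250 mm deep, 441 mm high, standing on the table between the stand and the beaker's place but farther back; its front is at about world x = 0.50 m, y -0.25 to -0.07 m. Carry the beaker round in front of it (nearer the robot), keeping the gripper and wrist clear of it.
- cup: Bystander: clear plastic cup with an orange label, 58 mm wide, 71 mm high; origin under its centre. Leave alone.
- timer: Bystander: white timer lying flat, 58 x 66 x 16 mm; origin under its centre. Leave alone.
- bottle: Bystander: wash bottle with red cap, 67 x 101 x 200 mm; origin under its centre. Leave alone.
Things that resemble listed ones, but are neither listed nor needed, are in the scene too. What is shaped like the part that bears beaker_centre but green or purple is not meant.

How it is judged (in metres and radians):
On the way, in this order (a step that is already met when the one before it is completed fails the run):
1. the beaker stands released in the tray while the shuttle is still on the near leg of the rod (horizontal distance between beaker_centre and tray_seat below 0.008 m and z of beaker_centre in the frame of shuttle below 0.047 m and angle between beaker_centre's own z axis and vertical below 0.15 rad and contact force between the fingers and beaker below 0.05 N and y of shuttle_grip in the frame of stand below 0 m), for 0.2 s.
2. the shuttle is round the bend, with the beaker upright in its tray (horizontal distance between beaker_centre and tray_seat below 0.008 m and z of beaker_centre in the frame of shuttle below 0.047 m and angle between beaker_centre's own z axis and vertical below 0.15 rad and x of shuttle_grip in the frame of stand above 0.01 m).
3. the shuttle is home against the stop, with the beaker upright in its tray (horizontal distance between beaker_centre and tray_seat below 0.008 m and z of beaker_centre in the frame of shuttle below 0.047 m and angle between beaker_centre's own z axis and vertical below 0.15 rad and x of shuttle_grip in the frame of stand above 0.071 m and y of shuttle_grip in the frame of stand above 0.06 m), for 0.2 s.
4. the lens is centred over the beaker, with the shuttle still home (all of step 3 and horizontal distance between lens_centre and beaker_centre below 0.015 m), for 0.2 s.
At the end, for the whole second after the job is handed in: The shuttle rests home on the far leg (collar middle within 7 mm of the stopped position), the beaker stands upright in its tray (axis within 8 mm of the tray's centre, tilt under 0.15 rad), the lens centre is within 15 mm horizontally of the beaker's axis, and everything is at rest (all of step 4 and linear speed of shuttle below 0.02 m/s and velocity of joint magnifier between -0.05 and 0.05 rad/s); the robot touches nothing.
It fails at once if the beaker is tipped by more than 0.5 rad (angle between beaker_centre's own z axis and vertical above 0.5 rad).
It fails at once if the plastic cup, timer or wash bottle is moved by more than 30 mm (distance of any of cup, timer, bottle from where it was at the start of the episode above 0.03 m).
It also fails if it takes over 72 s, if anything falls off the work surface, if the arm or the gripper's body presses on something with over 40 N, if the wrist force passes 120 N, or if a joint passes its speed limit or range.

### The arm

A 6-joint arm with a two-finger parallel gripper is mounted at the origin on a cart in front of the work surface, level with it; the furniture and walls round the work are solid. World frame = base frame: x ahead of the robot, y to its left, z up, the work surface at z = 0. Lengths are in mm, angles in rad, forces in N, time in s.
With the tool pointing down it reaches from about 425 to 1125 mm from the base axis. Payload 14.9 kg.
Tool frame: the origin (TCP) lies midway between the tips of the shut fingers; the grasp point (between the pads) lies 19 mm behind it (arm.grip_point_offset is the z of the grasp point in the tool frame, in mm); z points along the fingers, y is the line along which they close (so a half turn about z gives the same grasp; the last joint's range is limited). The gripper opens to 91 mm and grips with 3 to 60 N. Pads are 32 mm wide; open, the fingers measure 118 mm over their backs; the gripper's body (76 mm by 178 mm) begins 60 mm behind the grasp point.
Start: joints at [-0.033, 0.379, 1.734, -0, 1.028, -0.033], TCP at [700.013, -0.006, 213.932] pointing down, gripper open.
Joint ranges: [-2.77, 2.77], [-0.74, 2.19], [0, 2.66], [-1.06, 4.2], [0.31, 2.87], [-3.08, 3.08]. Speed limits (rad/s): [1.89, 1.89, 2.39, 3.14, 3.14, 3.14].

### API

Orientations are given as a 3x3 rotation matrix whose columns are the frame's x, y, z axes.
In Python, from station import arm gives the robot as it stands.
- The arm moves only by the tool apply_moves, never from a script. Its argument "increments" is a list of rows, each a list of 3 entries, a list of its own where there are three numbers: the shift along the tool's x, y, z in m, then the turn about the tool's z in rad, then the gripper's target within -1 to 1 (shut at 1, half-way at 0, fully open at -1). In form: [[[dx, dy, dz], turn, fingers], ...]. A call has 1 to 10 rows; each row is the pose to reach, as a shift and turn from the pose commanded when the call began, along the tool's axes at that moment; what a row does not reach only later rows make up. A row lasts 1/12 s, in which the tool goes at most 41.7 mm and 7.16 degrees, less where a joint would pass 70% of its speed; a pose out of reach is approached as far as the arm can. A call with a gripper value outside its range is refused whole. The fingers move at their own pace and stop on an object; "grip_force" is the grip in N (left out, the last holds). Time passes only in rows, so rows that repeat a pose let the fingers close. It gives the time, the measured TCP pose, the force, the opening and the grip force at its end, in the units of the state.
- arm.observe(): the state, without advancing time (a new reading comes with each control period).
- arm.grab_frame(name): name is "scene" or "side" or "wrist"; returns the picture (400x640x3 uint8, red, green, blue); there is no depth.
- arm.camera_model(name): a dict with "vertical_fov" (degrees; the focal length in pixels is half the picture's height over the tangent of half this angle, whatever the lens; pixels are square), "cx", "cy" (the principal point, pixels), "origin" and "orientation" of the camera in the world. Camera axes: x right, y up, looking along -z (the intrinsics and any distortion apply to the point x, -y, -z); pixel columns grow to the right and rows downward; lengths in mm; the calibration is good to about 2 mm. A picture is of the moment at which its call begins: read the wrist's pose just before it. camera_model takes no time and is no camera call; for the wrist camera it gives the pose at the moment of the call.
- arm.sign_off(): hands the job in; it is judged then, once.
The state is a dict: "t": time; "joints": joint angles; "qd": joint speeds; "joint_torque": joint torques, N m; "ee_pos": TCP position; "tcp_rot": TCP orientation; "wrist_force": force on the tool from outside, world axes, zero at the start; "torque": the same for the moment, N m; "opening": finger opening in mm; "finger_force": force on a finger pad.
Only numpy, scipy, OpenCV 4.12 (cv2) and the standard library are available. Lean on these libraries where they do the work, as an engineer would, in place of code of your own. Each camera call takes 0.05 s, during which the arm holds its last target. There are 200 camera calls.

## Working session

There is one attempt and no reset: what is moved stays moved. The work goes in short steps, Python scripts to look and compute and a tool call to move; the robot and the scene stay as the last step left them, time stands still between calls to the robot, and variables do not carry over. Pictures are saved under pics/ and viewed, at most 10 in all, crops included, and the job is handed in when it is done.

Besides the shell and the picture viewer there is one more tool, called after "Call:" as name(argument=value, ...) on one line, values as JSON. apply_moves: Moves the arm, as the interface text tells. Its arguments: {"type":"object","properties":{"increments":{"type":"array"},"grip_force":{"type":"number"}},"required":["increments"]}

```bash
ls; mkdir -p pics; python3 - <<'E'
from station import arm
import cv2
for n in("scene","side","wrist"):
    m=arm.camera_model(n);print(n,m)
    cv2.imwrite(f"pics/{n}0.png",arm.grab_frame(n)[:,:,::-1])
o=arm.observe();print(o)
E
```

```text
pics
scene {'vertical_fov': 54.77151553965707, 'cx': 323.1396777314058, 'cy': 197.18672701402372, 'origin': array([  89.46047965, -745.65657679,  951.0595502 ]), 'orientation': array([[ 0.79861822,  0.42000879, -0.43104703],
       [-0.60181394,  0.55091596, -0.57819684],
       [-0.00537707,  0.72116865,  0.69273867]])}
side {'vertical_fov': 46.40732726817011, 'cx': 324.0530476248085, 'cy': 203.82571426063095, 'origin': array([-653.37923383, -907.20040124,  935.29356155]), 'orientation': array([[ 0.5597388 ,  0.37817953, -0.73734166],
       [-0.82846605,  0.27508169, -0.48782586],
       [ 0.01834343,  0.88391759,  0.46728279]])}
wrist {'vertical_fov': 64.94920973043655, 'cx': 320.9311863341902, 'cy': 199.4596981064063, 'origin': array([699.98811886,  83.72076094, 384.03985467]), 'orientation': array([[ 9.99999389e-01, -4.51360847e-05,  1.10429541e-03],
       [-2.79238711e-04,  9.56431040e-01,  2.91958194e-01],
       [-1.06936025e-03, -2.91958324e-01,  9.56430444e-01]])}
{'t': 0.15, 'joints': array([-3.32952271e-02,  3.79289852e-01,  1.73461770e+00, -9.80221009e-06,
        1.02854899e+00, -3.32954198e-02]), 'qd': array([-0.00124189, -0.00296413, -0.00343422, -0.00054316, -0.00215257,
       -0.00061746]), 'joint_torque': array([-6.05650021e-04, -7.64114213e+01, -4.34656477e+01,  6.51094434e-02,
        4.09642188e-02, -4.73684588e-05]), 'ee_pos': array([6.99701661e+02, 5.32482189e-03, 2.13452050e+02]), 'tcp_rot': array([[-5.24608980e-06,  9.99999627e-01, -8.63688568e-04],
       [ 1.00000000e+00,  5.26368215e-06,  2.03665884e-05],
       [ 2.03711270e-05, -8.63688461e-04, -9.99999627e-01]]), 'wrist_force': array([-0.16076182, -0.48443111,  0.06577048]), 'torque': array([-0.03009358,  0.04244986, -0.00311893]), 'finger_force': 0.0, 'opening': 91.27290692854518}
```

View pics/scene0.png

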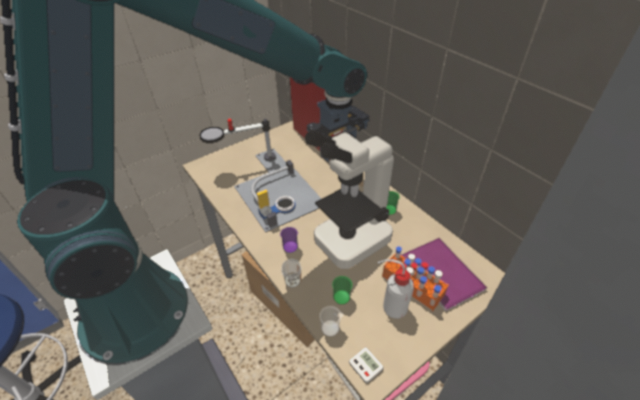

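View pics/side0.png

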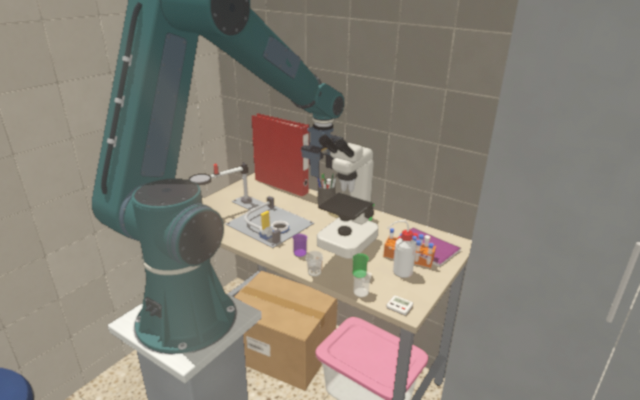

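View pics/wrist0.png

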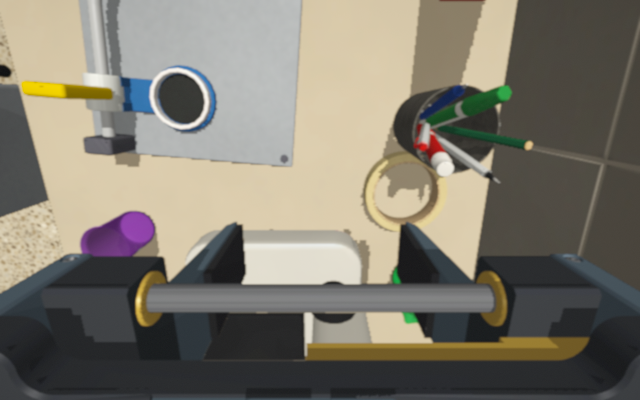

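```bash
cat > h.py <<'E'
import numpy as np,cv2
def ray(m,u,v,H=400):
    f=H/2/np.tan(np.radians(m["vertical_fov"]/2))
    d=np.array([(u-m["cx"])/f,-(v-m["cy"])/f,-1.])
    return np.array(m["origin"]),np.array(m["orientation"])@d
def onz(m,u,v,z):
    o,d=ray(m,u,v);return o+d*(z-o[2])/d[2]
def proj(m,p):
    f=200/np.tan(np.radians(m["vertical_fov"]/2))
    q=np.array(m["orientation"]).T@(np.array(p)-m["origin"]);return m["cx"]-f*q[0]/q[2],m["cy"]+f*q[1]/q[2]
E
python3 - <<'E'
import cv2,numpy as np
from h import *
from station import arm
a=cv2.imread("pics/scene0.png")[215:355,240:400];b=cv2.imread("pics/side0.png")[220:320,270:430]
a=cv2.resize(a,None,fx=4,fy=4,interpolation=3)[:,:];b=cv2.resize(b,(400,250),interpolation=3)
c=np.zeros((560,790,3),np.uint8);a=cv2.resize(a,(390,341));c[:341,:390]=a;c[:250,390:]=b
w=cv2.imread("pics/wrist0.png")[0:200,60:310];c[255:255+304,400:780]=cv2.resize(w,(380,304))
cv2.imwrite("pics/crop1.png",c)
m=arm.camera_model("wrist")
# rough: tray rim centre z=24, plate corners z=6
print("tray",onz(m,182,98,24));print("plate corner",onz(m,293,166,6),onz(m,81,0,6),onz(m,302,0,6))
s=arm.camera_model("scene");d=arm.camera_model("side")
for n,p in(("A",(291,283)),("B",(330,330))):print(n,onz(s,*p,0))
for n,p in(("A",(315,272)),("B",(361,292))):print(n,onz(d,*p,0))
E
```

```text
tray [548.09837858  89.53584174  24.        ]
plate corner [665.615797    10.92313542   6.        ] [446.68268146 188.21371983   6.        ] [679.74969237 188.08933027   6.        ]
A [ 391.99292493 -181.38860855    0.        ]
B [ 3.93451195e+02 -3.63602343e+02  1.13686838e-13]
A [ 3.98543426e+02 -1.80489610e+02  1.13686838e-13]
B [ 396.1696845  -360.06240164    0.        ]
```

View pics/crop1.png

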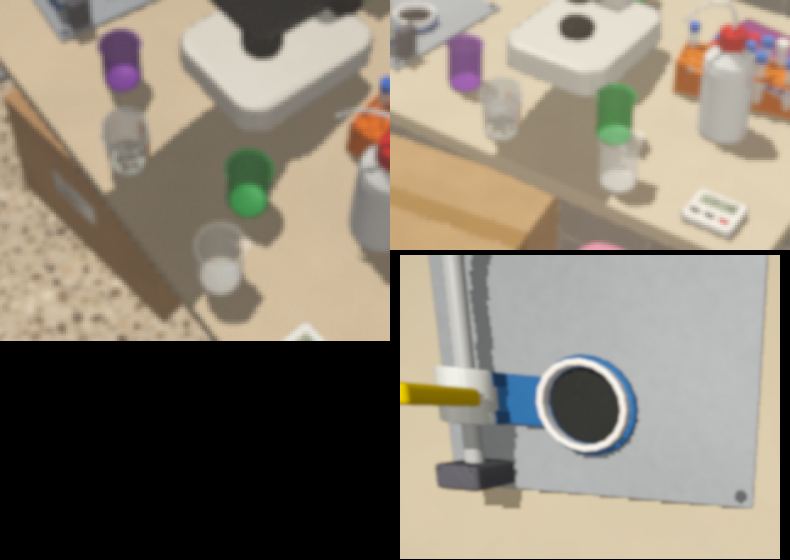

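Wrist view: tray centre at (182,98), plate corner at (293,166), giving a stand yaw of about -0.08. Scene and side views: the clear vessel at (330,330) in the scene and (361,292) in the side view looks like the beaker (spout, plain). The one at (291,283) has an orange patch, so it is the cup. I retract first, then check from the wrist.

Call:
apply_moves(increments=[[[0.02,-0.04,0],0,-1],[[0.02,-0.08,0],0,-1],[[0.02,-0.12,0],0,-1],[[0.02,-0.16,0],0,-1],[[0.02,-0.2,0],0,-1],[[0.02,-0.25,0],0,-1],[[0.02,-0.25,0],0,-1],[[0.02,-0.25,0],-0.12,-1],[[0.02,-0.25,0],-0.24,-1],[[0.02,-0.25,0],-0.36,-1]])

```text
t: 0.98
ee_pos: [449.9, 20.0, 214.1]
tcp_rot: [[-0.358, 0.934, 0.001], [0.934, 0.358, 0.0], [-0.0, 0.0, -1.0]]
wrist_force: [0.7, 0.4, 0.1]
opening: 91.2
finger_force: 0.0
```

Call:
apply_moves(increments=[[[0,0,0],-0.12,-1],[[0,0,0],-0.24,-1],[[0,0,0],-0.36,-1],[[0,0,0],-0.48,-1],[[0,0,0],-0.6,-1],[[0,0,0],-0.72,-1],[[0,0,0],-0.84,-1],[[0,0,0],-0.96,-1],[[0,0,0],-1.08,-1],[[0,0,0],-1.21,-1]])

```text
t: 1.82
ee_pos: [450.1, 20.0, 213.9]
tcp_rot: [[-1.0, -0.0, -0.0], [-0.0, 1.0, 0.0], [0.0, 0.0, -1.0]]
wrist_force: [-0.1, -0.2, 0.2]
opening: 91.2
finger_force: 0.0
```

Call:
apply_moves(increments=[[[0.02,-0.04,0],0,-1],[[0.02,-0.08,0],0,-1],[[0.02,-0.12,0],0,-1],[[0.02,-0.16,0],0,-1],[[0.02,-0.2,0],0,-1],[[0.02,-0.24,0],0,-1],[[0.02,-0.28,0],0,-1],[[0.02,-0.31,0],0,-1],[[0.02,-0.34,0],0,-1],[[0.02,-0.34,0],0,-1]])

```text
t: 2.65
ee_pos: [428.2, -324.2, 214.1]
tcp_rot: [[-1.0, 0.008, 0.001], [0.008, 1.0, -0.001], [-0.001, -0.001, -1.0]]
wrist_force: [-0.1, -0.3, 0.2]
opening: 91.4
finger_force: 0.0
```

```bash
python3 - <<'E'
from station import arm
from h import *
m=arm.camera_model("wrist");cv2.imwrite("pics/w1.png",arm.grab_frame("wrist")[:,:,::-1])
print(arm.observe()["ee_pos"],m["origin"])
for z in(0,68):print(z,proj(m,(395,-362,z)),proj(m,(395,-181,z)))
E
```

```text
[ 427.94242272 -322.02783789  213.77804537] [ 345.28116909 -322.59070322  384.7321059 ]
0 (np.float64(289.3375688329592), np.float64(146.3368822474057)) (np.float64(438.20596154471485), np.float64(145.07047031591588))
68 (np.float64(282.7787069263201), np.float64(155.14041880508876)) (np.float64(462.1814141818194), np.float64(153.6332354751464))
```

View pics/w1.png

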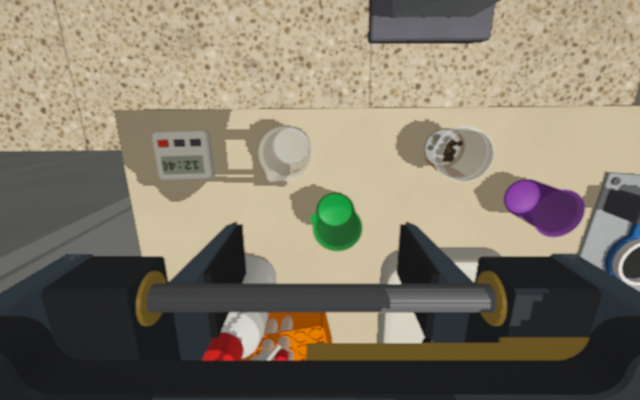

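The beaker's rim with spout is at (285,154) and its foot at (291,147), so it stands at about (394.5,-360). The cup is at (458,152).

Call:
apply_moves(increments=[[[0.0355,-0.04,0],0,-1],[[0.0355,-0.04,0],0,-1],[[0.0355,-0.04,0.03],0,-1],[[0.0355,-0.04,0.06],0,-1],[[0.0355,-0.04,0.09],0,-1],[[0.0355,-0.04,0.09],0,-1],[[0.0355,-0.04,0.09],0,-1],[[0.0355,-0.04,0.09],0,-1]])

```text
t: 3.37
ee_pos: [393.0, -359.8, 125.4]
tcp_rot: [[-1.0, 0.005, 0.001], [0.005, 1.0, -0.001], [-0.001, -0.001, -1.0]]
wrist_force: [-0.9, -0.4, 0.6]
opening: 91.5
finger_force: 0.0
```

```bash
python3 - <<'E'
from station import arm
from h import *
m=arm.camera_model("wrist");cv2.imwrite("pics/w2.png",arm.grab_frame("wrist")[:,:,::-1])
print(arm.observe()["ee_pos"])
for z in(0,68):
  c=proj(m,(394.5,-360,z));r=24 if z==0 else 27.5
  print(z,c,[proj(m,(394.5+a,-360+b,z)) for a,b in((r,0),(-r,0),(0,r),(0,-r))])
E
```

```text
[ 393.23528474 -360.14749779  125.78056548]
0 (np.float64(320.12741714958435), np.float64(193.54471970628947)) [(np.float64(320.2817773800919), np.float64(216.59053904589155)), (np.float64(319.96585064388256), np.float64(169.42301109331007)), (np.float64(344.64007962939905), np.float64(193.41578091565)), (np.float64(295.6240006238711), np.float64(193.67360986238583))]
68 (np.float64(319.8427010456664), np.float64(217.71121438387058)) [(np.float64(320.07385231366857), np.float64(250.08319294856864)), (np.float64(319.59570432207386), np.float64(183.1201316232456)), (np.float64(355.4586542580157), np.float64(217.53049554632975)), (np.float64(284.2462636470224), np.float64(217.89183419625977))]
```

View pics/w2.png

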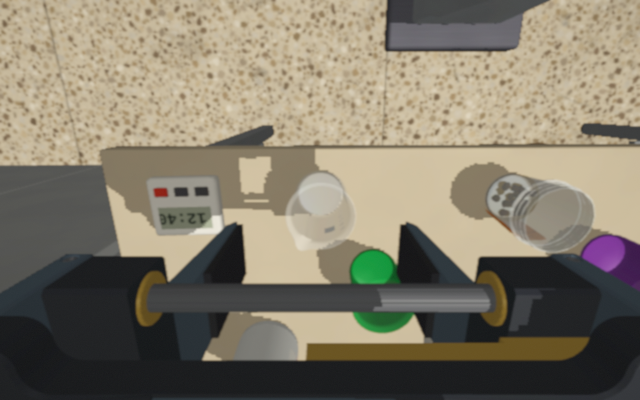

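The orange label confirms the cup. The beaker's foot is at (321,194), as predicted. I descend and grip.

Call:
apply_moves(increments=[[[0,0,0.03],0,-1],[[0,0,0.06],0,-1],[[0,0,0.09],0,-1],[[0,0,0.106],0,-1],[[0,0,0.106],0,-1],[[0,0,0.106],0,-0.3],[[0,0,0.106],0,0.0],[[0,0,0.106],0,0.5],[[0,0,0.106],0,0.5],[[0,0,0.106],0,0.5]], grip_force=10)

```text
t: 4.25
ee_pos: [392.8, -360.2, 19.0]
tcp_rot: [[-1.0, 0.006, 0.001], [0.006, 1.0, -0.001], [-0.001, -0.001, -1.0]]
wrist_force: [-0.6, 0.1, -0.5]
opening: 60.6
finger_force: 0.0
```

Call:
apply_moves(increments=[[[0,0,0],0,0.5],[[0,0,0],0,0.5],[[0,0,0],0,0.5],[[0,0,0],0,0.5]], grip_force=10)

```text
t: 4.58
ee_pos: [392.7, -360.0, 18.4]
tcp_rot: [[-1.0, 0.006, 0.001], [0.006, 1.0, -0.001], [-0.001, -0.001, -1.0]]
wrist_force: [0.8, -0.8, 7.1]
opening: 52.5
finger_force: 10.0
```

Opening 52.5 mm with a 7 N upward force suggests the pads are touching the flare or spout. I re-grip lower.

Call:
apply_moves(increments=[[[0,0,0],0,-0.6],[[0,0,0],0,-0.6],[[0,0,0.005],0,-0.6],[[0,0,0.006],0,-0.6],[[0,0,0.006],0,0],[[0,0,0.006],0,0.5],[[0,0,0.006],0,0.5],[[0,0,0.006],0,0.5],[[0,0,0.006],0,0.5],[[0,0,0.006],0,0.5]], grip_force=10)

```text
t: 5.42
ee_pos: [392.3, -359.7, 11.9]
tcp_rot: [[-1.0, 0.006, -0.0], [0.006, 1.0, -0.0], [0.0, -0.0, -1.0]]
wrist_force: [-1.5, -0.7, -0.4]
opening: 51.7
finger_force: 9.7
```

Call:
apply_moves(increments=[[[0,0,0],0,0.5],[[0,0,0],0,0.5],[[0,0,0],0,0.5]], grip_force=10)

```text
t: 5.67
ee_pos: [392.3, -359.7, 12.0]
tcp_rot: [[-1.0, 0.006, 0.0], [0.006, 1.0, -0.0], [-0.0, -0.0, -1.0]]
wrist_force: [0.2, 0.2, -1.0]
opening: 52.1
finger_force: 9.7
```

```bash
python3 - <<'E'
from station import arm
from h import *
m=arm.camera_model("wrist");w=arm.grab_frame("wrist")[:,:,::-1];s=arm.grab_frame("scene")[:,:,::-1];d=arm.grab_frame("side")[:,:,::-1]
print(arm.observe()["ee_pos"])
c=np.zeros((600,800,3),np.uint8);c[:300,:480]=cv2.resize(w,(480,300))
c[300:,:400]=cv2.resize(s[270:360,270:390],(400,300));c[300:,400:]=cv2.resize(d[230:320,310:430],(400,300))
cv2.imwrite("pics/w3.png",c)
E
```

```text
[ 392.31803847 -359.69318176   11.95587159]
```

View pics/w3.png

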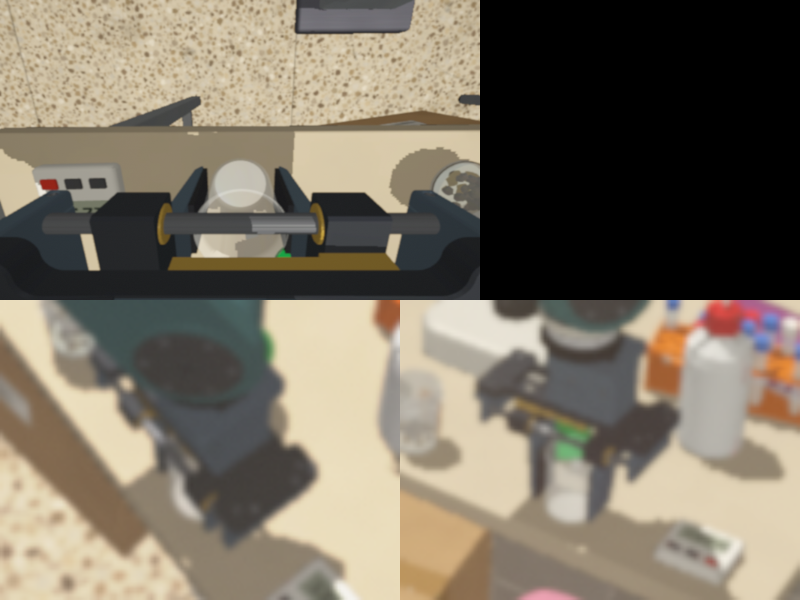

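The beaker is seated between the pads and the forces are small. I measure the tray and stand from the first wrist picture while lifting.

Call:
apply_moves(increments=[[[0,0,-0.03],0,0.5],[[0,0,-0.06],0,0.5],[[0,0,-0.09],0,0.5],[[0,0,-0.12],0,0.5],[[0,0,-0.14],0,0.5],[[0,0,-0.14],0,0.5]])

```text
t: 6.32
ee_pos: [393.9, -361.2, 156.1]
tcp_rot: [[-1.0, 0.006, 0.004], [0.006, 1.0, -0.004], [-0.004, -0.004, -1.0]]
wrist_force: [0.6, -0.7, 0.7]
opening: 52.3
finger_force: 9.7
```

```bash
python3 - <<'E'
from h import *
m={'vertical_fov':64.94920973043655,'cx':320.931,'cy':199.4597,'origin':np.array([699.988,83.72,384.04]),'orientation':np.array([[ 9.99999389e-01,-4.5e-05,1.104e-03],[-2.79e-04,.956431,.291958],[-1.069e-03,-.291958,.956430]])}
im=cv2.imread("pics/wrist0.png");hsv=cv2.cvtColor(im,cv2.COLOR_BGR2HSV)
# white rim
k=((hsv[...,1]<40)&(hsv[...,2]>205)).astype(np.uint8);k[:, :135]=0;k[:,235:]=0;k[140:]=0
cs,_=cv2.findContours(k,0,cv2.CHAIN_APPROX_NONE);c=max(cs,key=cv2.contourArea);e=cv2.fitEllipse(c);print("rim",e,onz(m,*e[0],24))
pts=np.array([onz(m,*p[0],24)[:2] for p in c],np.float32);(cx,cy),r=cv2.minEnclosingCircle(pts);print("circle world",cx,cy,r)
# plate mask grey
k=((hsv[...,1]<45)&(hsv[...,2]>120)&(hsv[...,2]<205)).astype(np.uint8);k[180:]=0
# right edge & bottom edge
R=[];B=[]
for v in range(5,155):
    u=np.where(k[v,200:320])[0]
    if len(u):R.append(onz(m,200+u.max()+.5,v,6)[:2])
for u in range(150,285):
    v=np.where(k[120:178,u])[0]
    if len(v):B.append(onz(m,u,120+v.max()+.5,6)[:2])
for n,P in(("R",R),("B",B)):
    l=cv2.fitLine(np.array(P,np.float32),cv2.DIST_HUBER,0,.01,.01).ravel();print(n,l,np.degrees(np.arctan2(l[1],l[0])))
k=cv2.inRange(hsv,(20,150,120),(35,255,255));k[150:]=0;k[:,180:]=0
ys,xs=np.nonzero(k);print("yellow",xs.min(),xs.max(),ys.min(),ys.max())
print(onz(m,66,91,110))
# scene lens
E
python3 - <<'E'
import sys;sys.path.insert(0,'.')
from station import arm
from h import *
for n,k,l in(("scene",(231,125),(211,133)),("side",(216,170),(200,179))):
    m=arm.camera_model(n);print(n,onz(m,*k,190),onz(m,*l,161))
E
```

```text
rim ((178.7353515625, 97.86029815673828), (55.1179084777832, 62.69737243652344), 142.5010528564453) [544.49476558  89.6827801   24.        ]
circle world 544.3695068359375 88.61166381835938 32.08407974243164
R [8.4707275e-02 9.9640590e-01 6.7287372e+02 1.0789936e+02] 85.1408
B [ 9.9624443e-01 -8.6585253e-02  5.7369696e+02  1.7642424e+01] -4.967189
yellow 21 111 81 98
[489.23783322  93.67553155 110.        ]
scene [525.60547839 382.1395588  190.        ] [461.35069075 422.38744325 161.        ]
side [508.38207459 372.57280697 190.        ] [455.14289777 409.15729758 161.        ]
```

Call:
apply_moves(increments=[[[-0.01,0.03,0],0,0.5],[[-0.02,0.06,0],0,0.5],[[-0.03,0.1,0],0,0.5],[[-0.035,0.14,0],0,0.5],[[-0.035,0.18,0],0,0.5],[[-0.035,0.22,0],0,0.5],[[-0.035,0.26,0],0,0.5],[[-0.035,0.3,0],0,0.5],[[-0.035,0.34,0],0,0.5],[[-0.035,0.37,0],0,0.5]])

```text
t: 7.15
ee_pos: [428.5, 12.5, 151.3]
tcp_rot: [[-1.0, 0.005, -0.001], [0.005, 1.0, 0.0], [0.001, 0.0, -1.0]]
wrist_force: [0.1, 0.2, -0.2]
opening: 51.9
finger_force: 9.7
```

Call:
apply_moves(increments=[[[-0.01,0.025,0],0,0.5],[[-0.03,0.05,0],0,0.5],[[-0.06,0.075,0],0,0.5],[[-0.09,0.079,0],0,0.5],[[-0.114,0.079,0],0,0.5],[[-0.114,0.079,0],0,0.5],[[-0.114,0.079,0.02],0,0.5],[[-0.114,0.079,0.04],0,0.5],[[-0.114,0.079,0.04],0,0.5],[[-0.114,0.079,0.04],0,0.5]])

```text
t: 7.98
ee_pos: [542.7, 88.2, 110.9]
tcp_rot: [[-1.0, 0.006, -0.003], [0.006, 1.0, -0.0], [0.003, -0.0, -1.0]]
wrist_force: [0.2, 0.5, -0.7]
opening: 52.1
finger_force: 9.7
```

```bash
python3 - <<'E'
from station import arm
from h import *
w=arm.camera_model("wrist");cv2.imwrite("pics/w4.png",arm.grab_frame("wrist")[:,:,::-1])
o=arm.observe();print(o["ee_pos"],o["tcp_rot"])
t=o["ee_pos"]
print("tray rim",[proj(w,(544.4+a*32,88.6+b*32,24)) for a,b in((0,0),(1,0),(-1,0),(0,1),(0,-1))])
b=t+[1.5,0,-12]
print("foot",[proj(w,b+[x*24,y*24,0]) for x,y in((0,0),(1,0),(-1,0),(0,1),(0,-1))])
E
```

```text
[543.51033993  88.35030297 111.90964525] [[-9.99982233e-01  5.86564420e-03 -1.06170966e-03]
 [ 5.86577590e-03  9.99982789e-01 -1.20978816e-04]
 [ 1.06098177e-03 -1.27204418e-04 -9.99999429e-01]]
tray rim [(np.float64(320.61252269637356), np.float64(206.4229086802298)), (np.float64(320.8451514433927), np.float64(240.53805576009722)), (np.float64(320.36346525270943), np.float64(169.89848325640745)), (np.float64(357.7204528656965), np.float64(206.21004468022244)), (np.float64(283.52435848602863), np.float64(206.63565929581844))]
foot [(np.float64(320.04828325675254), np.float64(244.60056548683565)), (np.float64(320.3053070536423), np.float64(278.2131458098444)), (np.float64(319.7726597005444), np.float64(208.55558041514203)), (np.float64(358.04065146501864), np.float64(244.3930429735567)), (np.float64(282.0766342686261), np.float64(244.80797482726334))]
```

View pics/w4.png

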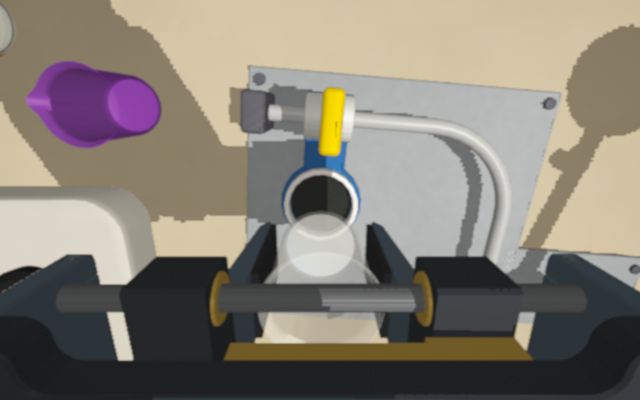

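Tray rim left/right at 283/358, top at 168, matching the prediction. The beaker foot spans 281–357 with its near edge at about 212. I shift 2 mm towards the base and lower it.

Call:
apply_moves(increments=[[[0.002,0,0.015],0,0.5],[[0.002,0,0.03],0,0.5],[[0.002,0,0.045],0,0.5],[[0.002,0,0.06],0,0.5],[[0.002,0,0.07],0,0.5],[[0.002,0,0.075],0,0.5],[[0.002,0,0.08],0,0.5],[[0.002,0,0.084],0,0.5],[[0.002,0,0.084],0,0.5],[[0.002,0,0.084],0,0.5]])

```text
t: 8.87
ee_pos: [542.1, 88.5, 28.3]
tcp_rot: [[-1.0, 0.006, 0.0], [0.006, 1.0, 0.0], [-0.0, 0.0, -1.0]]
wrist_force: [0.1, 0.3, -0.4]
opening: 51.9
finger_force: 9.7
```

Call:
apply_moves(increments=[[[0,0,0.001],0,0.5],[[0,0,0.002],0,0.5],[[0,0,0.002],0,0.5],[[0,0,0.002],0,0.5]])

```text
t: 9.2
ee_pos: [542.0, 88.5, 26.0]
tcp_rot: [[-1.0, 0.006, 0.0], [0.006, 1.0, 0.0], [-0.0, 0.0, -1.0]]
wrist_force: [-1.1, 0.7, -1.1]
opening: 52.0
finger_force: 9.7
```

Call:
apply_moves(increments=[[[0,0,0],0,-0.2],[[0,0,0],0,-0.3],[[0,0,0],0,-0.6],[[0,0,0],0,-0.6],[[0,0,0],0,-0.6],[[0,0,-0.01],0,-0.6],[[0,0,-0.03],0,-0.6],[[0,0,-0.06],0,-0.6],[[0,0,-0.09],0,-0.6],[[0,0,-0.12],0,-0.6]])

```text
t: 10.03
ee_pos: [541.6, 88.4, 147.9]
tcp_rot: [[-1.0, 0.006, -0.0], [0.006, 1.0, -0.0], [0.0, -0.0, -1.0]]
wrist_force: [0.2, 0.3, -0.3]
opening: 73.1
finger_force: 0.0
```

```bash
python3 - <<'E'
from station import arm
from h import *
w=arm.camera_model("wrist");a=arm.grab_frame("wrist")[:,:,::-1];cv2.imwrite("pics/w5.png",a)
s=arm.grab_frame("scene")[:,:,::-1];d=arm.grab_frame("side")[:,:,::-1]
o=arm.observe();print(o["t"],o["ee_pos"],o["opening"])
print("foot",[proj(w,(544.4+x*24,88.6+y*24,14)) for x,y in((0,0),(1,0),(-1,0),(0,1),(0,-1))])
c=np.zeros((600,800,3),np.uint8);c[:400,:640]=a
c[400:,:266]=cv2.resize(s[160:235,230:330],(266,200));c[400:,400:666]=cv2.resize(d[180:255,225:325],(266,200));cv2.imwrite("pics/w5c.png",c)
E
```

```text
10.1833 [543.38782788  88.64923271 148.81861381] 73.0833074622267
foot [(np.float64(320.4577795811375), np.float64(192.57108855970827)), (np.float64(320.6097293346897), np.float64(215.03631211722768)), (np.float64(320.2989529988915), np.float64(169.08915065838258)), (np.float64(344.3074066942436), np.float64(192.4324895455836)), (np.float64(296.6150391117194), np.float64(192.7096475529965))]
```

View pics/w5c.png

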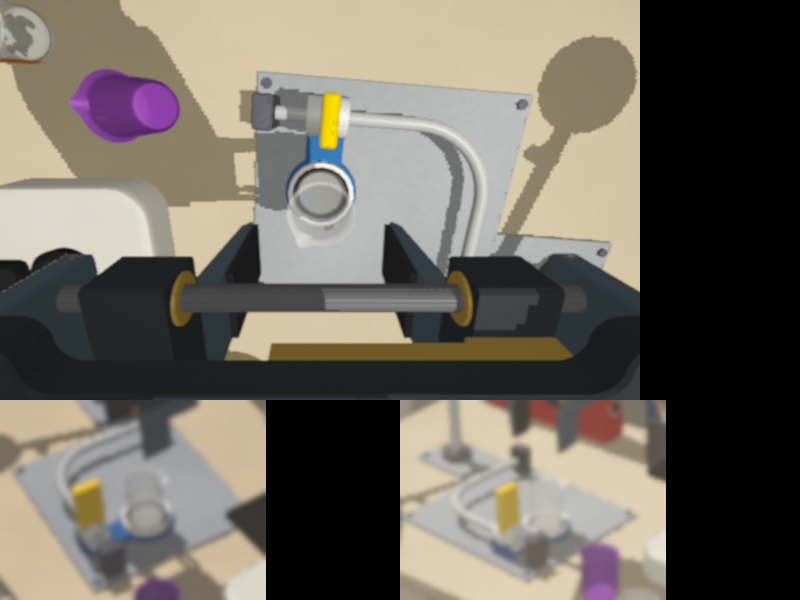

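The beaker stands in the tray (foot around (320,193) as predicted). Next I locate the yellow plate at (331,120) by mask.

```bash
python3 - <<'E'
from station import arm
from h import *
w=arm.camera_model("wrist")
im=cv2.imread("pics/w5.png");k=cv2.inRange(cv2.cvtColor(im,cv2.COLOR_BGR2HSV),(20,150,120),(35,255,255));k[170:]=0
k2=cv2.inRange(cv2.cvtColor(im,cv2.COLOR_BGR2HSV),(20,150,215),(35,255,255));k2[170:]=0
for q in(k,k2):
  c=max(cv2.findContours(q,0,2)[0],key=cv2.contourArea);print(cv2.boundingRect(c),cv2.minAreaRect(c))
c,s=np.cos(-.0855),np.sin(-.0855);R=np.array([[c,-s],[s,c]])
g=np.array([546.8,170.4])+R@[-70,-81.7];print("grip",g)
for z in(110,50):print(z,[np.round(proj(w,(*(g+R@[a*18,b*6]),z)),1) for a,b in((-1,-1),(-1,1),(1,-1),(1,1))])
print(arm.observe()["joints"])
E
```

```text
(320, 93, 21, 55) ((329.1980285644531, 119.97054290771484), (17.429445266723633, 55.00713348388672), 5.572197437286377)
(321, 94, 20, 54) ((330.4344482421875, 120.2213134765625), (15.210004806518555, 53.5971565246582), 5.19442892074585)
grip [470.07886059  94.97615253]
110 [array([321.9,  88.4]), array([341.,  90.]), array([317.6, 145.9]), array([335.6, 147.4])]
50 [array([321.7,  91.5]), array([336.4,  92.7]), array([318.3, 136.4]), array([332.4, 137.6])]
[ 1.19395426e-01  2.36259638e-01  2.07035083e+00 -2.95666924e-05
  8.30221273e-01 -1.44561469e+00]
```

Call:
apply_moves(increments=[[[0.03,0.0065,0],0.09,-0.6],[[0.06,0.0065,0],0.09,-0.6],[[0.07,0.0065,0],0.09,-0.6],[[0.07,0.0065,0],0.09,-0.6],[[0.07,0.0065,0.02],0.09,-0.6],[[0.07,0.0065,0.04],0.09,-0.6],[[0.07,0.0065,0.06],0.09,-0.6],[[0.07,0.0065,0.071],0.09,-0.6],[[0.07,0.0065,0.071],0.09,-0.6],[[0.07,0.0065,0.071],0.09,-0.6]])

```text
t: 11.02
ee_pos: [472.2, 95.3, 74.7]
tcp_rot: [[-0.995, 0.096, -0.001], [0.096, 0.995, -0.0], [0.001, -0.0, -1.0]]
wrist_force: [0.1, 0.1, 1.0]
opening: 73.3
finger_force: 0.0
```

Call:
apply_moves(increments=[[[0,0,0],0,0],[[0,0,0],0,0.5],[[0,0,0],0,1],[[0,0,0],0,1],[[0,0,0],0,1],[[0,0,0],0,1],[[0,0,0],0,1],[[0,0,0],0,1],[[0,0,0],0,1],[[0,0,0],0,1]], grip_force=25)

```text
t: 11.85
ee_pos: [471.9, 95.3, 74.9]
tcp_rot: [[-0.995, 0.096, -0.0], [0.096, 0.995, -0.0], [0.0, -0.0, -1.0]]
wrist_force: [-1.4, -0.3, 0.6]
opening: 11.8
finger_force: 25.0
```

Call:
apply_moves(increments=[[[0,0.004,0],0,1],[[0,0.012,0],0,1],[[0,0.021,0],0,1],[[0,0.03,0],0,1],[[0,0.039,0],0,1],[[0,0.048,0],0,1],[[0.001,0.057,0],0,1],[[0.001,0.066,0],0,1],[[0.001,0.073,0],0,1],[[0.001,0.076,0],0,1]])

```text
t: 12.68
ee_pos: [478.3, 172.2, 74.9]
tcp_rot: [[-0.995, 0.095, 0.0], [0.095, 0.995, 0.0], [-0.0, 0.0, -1.0]]
wrist_force: [-0.5, -1.5, 1.7]
opening: 12.1
finger_force: 25.0
```

```bash
cat > st.py <<'E'
from station import arm
from h import *
c,s=np.cos(-.0855),np.sin(-.0855);R=np.array([[c,-s],[s,c]]);O=np.array([546.8,170.4])
def stand(p):return R.T@(np.array(p)[:2]-O)
def path(L):  # collar path from near leg y=L along rod: returns pos,yaw(clockwise)
    if L<0:return np.array([-70,L]),0.
    if L<70*np.pi/2:a=L/70;return np.array([-70*np.cos(a),70*np.sin(a)]),a
    return np.array([L-70*np.pi/2,70.]),np.pi/2
off=np.array([1.9,.4])
def tcp(L):
    p,a=path(L);return p+np.array([[np.cos(a),np.sin(a)],[-np.sin(a),np.cos(a)]])@off,a
def plan(T,yaw0,Ls,start):
    # T: cmd/measured tool rot (3x3); start: stand pos of start
    for L in Ls:
        p,a=tcp(L);d=R@(p-start);t=T[:2,:2].T@d
        print(f"L={L:.0f} [[{t[0]/1e3:.4f},{t[1]/1e3:.4f},0],{a-yaw0:.3f}]")
E
python3 - <<'E'
from st import *
o=arm.observe();p=stand(o["ee_pos"]);print(o["t"],o["ee_pos"],p,o["wrist_force"],o["torque"],o["opening"])
T=o["tcp_rot"];print(T[0,1])
plan(T,0,[0,7,15,24,33,42,50,56],p)
E
```

```text
12.6833 [478.28564878 172.22322558  74.91348243] [-68.41977116  -4.0342769 ] [-0.54758272 -1.45316645  1.68471213] [-0.37676935  0.0428595  -0.08243519] 12.12896065611956
0.09490297486035378
L=0 [[-0.0003,0.0044,0],0.000]
L=7 [[-0.0006,0.0112,0],0.100]
L=15 [[-0.0018,0.0189,0],0.214]
L=24 [[-0.0042,0.0273,0],0.343]
L=33 [[-0.0076,0.0354,0],0.471]
L=42 [[-0.0120,0.0429,0],0.600]
L=50 [[-0.0168,0.0491,0],0.714]
L=56 [[-0.0208,0.0534,0],0.800]
```

Call:
apply_moves(increments=[[[0,0.0044,0],0,1],[[-0.0006,0.0112,0],0.1,1],[[-0.0012,0.015,0],0.155,1],[[-0.0018,0.0189,0],0.214,1],[[-0.003,0.0232,0],0.28,1],[[-0.0042,0.0273,0],0.343,1],[[-0.0058,0.0315,0],0.407,1],[[-0.0076,0.0354,0],0.471,1],[[-0.0097,0.0392,0],0.535,1],[[-0.012,0.0429,0],0.6,1]])

```text
t: 13.52
ee_pos: [494.3, 212.9, 74.9]
tcp_rot: [[-0.765, 0.644, -0.0], [0.644, 0.765, 0.0], [0.0, -0.0, -1.0]]
wrist_force: [-1.0, -0.7, 1.8]
opening: 11.7
finger_force: 25.0
```

```bash
python3 - <<'E'
from st import *
o=arm.observe();p=stand(o["ee_pos"]);print(o["t"],p,o["wrist_force"],o["torque"],o["opening"],tcp(42))
T=o["tcp_rot"];a=np.arctan2(T[0,1],T[1,1]);print(a-.0949)
# plan from commanded pose: use planned point L=42 with commanded rotation
b=.0949+.6;T=np.array([[-np.cos(b),np.sin(b)],[np.sin(b),np.cos(b)]])
plan(T,.6,[42,47,52,57,62,67,72,77,82,87,92,97,102,107,110],tcp(42)[0])
E
```

```text
13.5167 [-55.95242395  37.81471487] [-1.01670242 -0.66346597  1.77820699] [-0.04327695  0.14557445  0.10644301] 11.684957662214867 (array([-55.97949839,  38.78228668]), 0.6)
0.6042874442267583
L=42 [[0.0000,0.0000,0],0.000]
L=47 [[-0.0002,0.0049,0],0.071]
L=52 [[-0.0007,0.0097,0],0.143]
L=57 [[-0.0015,0.0145,0],0.214]
L=62 [[-0.0027,0.0192,0],0.286]
L=67 [[-0.0042,0.0238,0],0.357]
L=72 [[-0.0061,0.0283,0],0.429]
L=77 [[-0.0082,0.0327,0],0.500]
L=82 [[-0.0107,0.0369,0],0.571]
L=87 [[-0.0134,0.0409,0],0.643]
L=92 [[-0.0165,0.0447,0],0.714]
L=97 [[-0.0198,0.0482,0],0.786]
L=102 [[-0.0233,0.0516,0],0.857]
L=107 [[-0.0271,0.0546,0],0.929]
L=110 [[-0.0295,0.0563,0],0.971]
```

Tracking within 1 mm with low forces.

Call:
apply_moves(increments=[[[-0.0002,0.0049,0],0.071,1],[[-0.0007,0.0097,0],0.143,1],[[-0.0015,0.0145,0],0.214,1],[[-0.0027,0.0192,0],0.286,1],[[-0.0042,0.0238,0],0.357,1],[[-0.0061,0.0283,0],0.429,1],[[-0.0082,0.0327,0],0.5,1],[[-0.0107,0.0369,0],0.571,1],[[-0.0134,0.0409,0],0.643,1],[[-0.0165,0.0447,0],0.714,1]])

```text
t: 14.35
ee_pos: [535.7, 236.6, 74.9]
tcp_rot: [[-0.157, 0.988, -0.0], [0.988, 0.157, 0.0], [0.0, -0.0, -1.0]]
wrist_force: [-1.5, 0.6, 2.5]
opening: 11.7
finger_force: 25.0
```

```bash
python3 - <<'E'
from st import *
o=arm.observe();p=stand(o["ee_pos"]);print(o["t"],p,o["wrist_force"],o["torque"],o["opening"],tcp(92))
T=o["tcp_rot"];a=np.arctan2(T[0,1],T[1,1]);print(a-.0949)
b=.0949+1.314;T=np.array([[-np.cos(b),np.sin(b)],[np.sin(b),np.cos(b)]])
plan(T,1.314,[97,102,107,110,116,122,130,138,146,154,162,170,178,184,188,191],tcp(92)[0])
E
```

```text
14.35 [-16.68654267  65.01180436] [-1.49119919  0.55459994  2.4674479 ] [0.04983427 0.20124576 0.04377738] 11.69884485536607 (array([-16.89052638,  65.97332884]), 1.3142857142857143)
1.3187373026308282
L=97 [[-0.0002,0.0049,0],0.072]
L=102 [[-0.0007,0.0097,0],0.143]
L=107 [[-0.0015,0.0145,0],0.215]
L=110 [[-0.0022,0.0173,0],0.257]
L=116 [[-0.0037,0.0231,0],0.257]
L=122 [[-0.0051,0.0290,0],0.257]
L=130 [[-0.0071,0.0367,0],0.257]
L=138 [[-0.0090,0.0445,0],0.257]
L=146 [[-0.0110,0.0522,0],0.257]
L=154 [[-0.0130,0.0600,0],0.257]
L=162 [[-0.0149,0.0677,0],0.257]
L=170 [[-0.0169,0.0755,0],0.257]
L=178 [[-0.0188,0.0833,0],0.257]
L=184 [[-0.0203,0.0891,0],0.257]
L=188 [[-0.0213,0.0930,0],0.257]
L=191 [[-0.0220,0.0959,0],0.257]
```

Call:
apply_moves(increments=[[[-0.0002,0.0049,0],0.072,1],[[-0.0007,0.0097,0],0.143,1],[[-0.0015,0.0145,0],0.215,1],[[-0.0022,0.0173,0],0.257,1],[[-0.0037,0.0231,0],0.257,1],[[-0.0051,0.029,0],0.257,1],[[-0.0071,0.0367,0],0.257,1],[[-0.009,0.0445,0],0.257,1],[[-0.011,0.0522,0],0.257,1],[[-0.013,0.06,0],0.257,1]])

```text
t: 15.18
ee_pos: [597.7, 233.1, 74.9]
tcp_rot: [[0.096, 0.995, -0.0], [0.995, -0.096, 0.0], [0.0, -0.0, -1.0]]
wrist_force: [-4.3, 0.3, 5.9]
opening: 12.0
finger_force: 25.0
```

```bash
python3 - <<'E'
from st import *
o=arm.observe();p=stand(o["ee_pos"]);print(o["t"],p,o["wrist_force"],o["torque"],o["opening"],tcp(154))
T=o["tcp_rot"];a=np.arctan2(T[0,1],T[1,1]);print(a-.0949)
b=.0949+1.571;T=np.array([[-np.cos(b),np.sin(b)],[np.sin(b),np.cos(b)]])
plan(T,1.571,[162,170,178,184,188,191],tcp(154)[0])
E
```

```text
15.1833 [45.37809371 66.81227875] [-4.31158792  0.30969731  5.91241789] [ 0.04782843  0.92089846 -0.1471323 ] 12.015992528888997 (array([44.44425712, 68.1       ]), 1.5707963267948966)
1.571815397314169
L=162 [[0.0001,0.0080,0],-0.000]
L=170 [[0.0002,0.0160,0],-0.000]
L=178 [[0.0002,0.0240,0],-0.000]
L=184 [[0.0003,0.0300,0],-0.000]
L=188 [[0.0003,0.0340,0],-0.000]
L=191 [[0.0004,0.0370,0],-0.000]
```

Call:
apply_moves(increments=[[[0.0005,0.008,0],0,1],[[0.001,0.016,0],0,1],[[0.001,0.022,0],0,1],[[0.001,0.027,0],0,1],[[0.001,0.03,0],0,1],[[0.001,0.032,0],0,1],[[0.001,0.033,0],0,1],[[0.001,0.034,0],0,1],[[0.001,0.035,0],0,1],[[0.001,0.035,0],0,1]])

```text
t: 16.02
ee_pos: [630.0, 231.0, 75.0]
tcp_rot: [[0.095, 0.995, -0.004], [0.995, -0.095, -0.001], [-0.001, -0.004, -1.0]]
wrist_force: [-14.8, 1.6, 16.0]
opening: 12.0
finger_force: 25.0
```

Call:
apply_moves(increments=[[[0,0,0],0,1],[[0,-0.001,0],0,1],[[0,-0.001,0],0,0.8],[[0,-0.001,0],0,0.5],[[0,-0.001,0],0,0.3],[[0,-0.001,0],0,0.2],[[0,-0.001,0],0,0.2],[[0,-0.001,-0.01],0,0.2],[[0,-0.001,-0.03],0,0.2],[[0,-0.001,-0.06],0,0.2]])

```text
t: 16.85
ee_pos: [629.5, 230.4, 133.9]
tcp_rot: [[0.096, 0.995, -0.004], [0.995, -0.096, -0.001], [-0.002, -0.003, -1.0]]
wrist_force: [-0.0, 0.1, -0.1]
opening: 36.4
finger_force: 0.0
```

```bash
python3 - <<'E'
from st import *
o=arm.observe();p=stand(o["ee_pos"]);print(o["t"],p,o["ee_pos"],o["wrist_force"],o["opening"],o["joints"])
for n in("scene","side","wrist"):cv2.imwrite(f"pics/{n}6.png",arm.grab_frame(n)[:,:,::-1])
E
```

```text
16.85 [77.25731951 66.88842242] [629.48710116 230.44662999 133.94799585] [-0.00866103  0.07717062 -0.13211918] 36.42194070146069 [ 3.16192159e-01  4.32304700e-01  1.82663913e+00 -7.83134884e-05
  8.86371727e-01  4.12241122e-01]
```

```bash
python3 - <<'E'
from st import *
hinge=O+R@[80,190];print("hinge",hinge)
rays=[]
for n,roi in(("scene",(110,145,215,245)),("side",(155,185,205,228))):
    m=arm.camera_model(n);im=cv2.imread(f"pics/{n}0.png");h=cv2.cvtColor(im,cv2.COLOR_BGR2HSV)
    k=(((h[...,0]<10)|(h[...,0]>170))&(h[...,1]>110)&(h[...,2]>60)).astype(np.uint8);q=np.zeros_like(k);a,b,c_,d=roi;q[a:b,c_:d]=k[a:b,c_:d]
    ys,xs=np.nonzero(q);print(n,len(xs),xs.min(),xs.max(),ys.min(),ys.max(),onz(m,xs.mean(),ys.mean(),190));rays.append(ray(m,xs.mean(),ys.mean()))
(o1,d1),(o2,d2)=rays;A=np.stack([d1,-d2],1);t=np.linalg.lstsq(A,o2-o1,rcond=None)[0];p1,p2=o1+d1*t[0],o2+d2*t[1];P=(p1+p2)/2
print("knob",P,np.linalg.norm(p1-p2),np.linalg.norm(P[:2]-hinge))
v=R.T@(P[:2]-hinge);print("theta",np.arctan2(-v[1],-v[0]))
E
```

```text
hinge [642.73298282 352.87427985]
scene 47 227 232 118 129 [526.14684041 392.49405933 190.        ]
side 32 214 217 164 173 [518.05621695 385.72770367 190.        ]
knob [529.18603176 399.06367268 183.9214693 ] 2.833430201868637 122.58209537284988
theta -0.3008432794200454
```

Call:
apply_moves(increments=[[[0,0,-0.035],0,0.2],[[0,0,-0.07],0,0],[[0,0,-0.105],0,0],[[0.02,-0.02,-0.105],0.1,0],[[0.04,-0.04,-0.105],0.2,0],[[0.06,-0.06,-0.105],0.3,0],[[0.08,-0.08,-0.105],0.4,0],[[0.1,-0.1,-0.105],0.5,0],[[0.12,-0.12,-0.105],0.6,0],[[0.13,-0.13,-0.105],0.7,0]])

```text
t: 17.83
ee_pos: [511.8, 374.4, 239.3]
tcp_rot: [[0.717, 0.697, -0.001], [0.697, -0.717, -0.0], [-0.001, -0.0, -1.0]]
wrist_force: [0.2, 0.3, 0.8]
opening: 45.6
finger_force: 0.0
```

```bash
python3 - <<'E'
from st import *
o=arm.observe();T=o["tcp_rot"];d=np.array([471.3,422.6,240])-o["ee_pos"];print(o["ee_pos"],T.T@d,o["joints"][5],np.arctan2(T[0,1],T[1,1])-.0855)
E
```

```text
[511.83091921 374.38055585 239.34199907] [  4.53052972 -62.82814241  -0.63402958] 1.3943070314356019 2.2851149797621075
```

Call:
apply_moves(increments=[[[0.0,-0.02,0],0.115,0],[[0.0,-0.04,0],0.23,0],[[0.004,-0.063,0],0.345,0],[[0.004,-0.063,0],0.46,0],[[0.004,-0.063,0],0.575,0],[[0.004,-0.063,0],0.69,0],[[0.004,-0.063,0],0.805,0],[[0.004,-0.063,0],0.92,0],[[0.004,-0.063,0],1.035,0],[[0.004,-0.063,0],1.15,0]])

```text
t: 18.67
ee_pos: [472.4, 420.3, 239.2]
tcp_rot: [[0.928, -0.372, -0.001], [-0.372, -0.928, -0.001], [-0.001, 0.001, -1.0]]
wrist_force: [-0.4, -0.2, 0.3]
opening: 45.6
finger_force: 0.0
```

Call:
apply_moves(increments=[[[0,0,0],0,0],[[0,0,0],0,0]])

```text
t: 18.83
ee_pos: [472.5, 420.4, 239.5]
tcp_rot: [[0.932, -0.363, -0.001], [-0.363, -0.932, -0.001], [-0.0, 0.001, -1.0]]
wrist_force: [0.1, -0.2, -0.0]
opening: 45.8
finger_force: 0.0
```

```bash
python3 - <<'E'
from st import *
o=arm.observe();w=arm.camera_model("wrist");im=arm.grab_frame("wrist")[:,:,::-1].copy();cv2.imwrite("pics/w7.png",im)
h=cv2.cvtColor(im,cv2.COLOR_BGR2HSV);k=(((h[...,0]<8)|(h[...,0]>172))&(h[...,1]>130)&(h[...,2]>60)).astype(np.uint8)
print(o["t"],o["ee_pos"],o["tcp_rot"][:2,:2])
hinge=O+R@[80,190]
for c in cv2.findContours(k,0,2)[0]:
    if cv2.contourArea(c)>150:
        M=cv2.moments(c);u,v=M["m10"]/M["m00"],M["m01"]/M["m00"];print(cv2.boundingRect(c),cv2.contourArea(c),(u,v),onz(w,u,v,200))
P=[*(hinge+125*np.array([-.926,.377])),208];print("pred",P,proj(w,P),proj(w,[*P[:2],168]),proj(w,[*hinge,182]))
E
```

```text
18.8333 [472.46474641 420.41462428 239.45823012] [[ 0.93176797 -0.36305386]
 [-0.36305415 -0.93176791]]
(321, 126, 29, 31) 644.0 (335.024585921325, 141.02510351966873) [524.47478094 390.8887855  200.        ]
pred [np.float64(526.9829828203889), np.float64(399.9992798511148), 208] (np.float64(320.82330456954844), np.float64(144.00295170663213)) (np.float64(320.7992877998028), np.float64(137.50285063275356)) (np.float64(323.85164625248746), np.float64(-70.89395554442231))
```

Call:
apply_moves(increments=[[[0.03,0.0086,0],-0.06,0],[[0.059,0.0086,0],-0.06,0],[[0.059,0.0086,0],-0.06,0],[[0.059,0.0086,0.02],-0.06,0],[[0.059,0.0086,0.04],-0.06,0],[[0.059,0.0086,0.06],-0.06,0],[[0.059,0.0086,0.066],-0.06,0],[[0.059,0.0086,0.066],-0.06,0],[[0.059,0.0086,0.066],-0.06,0.3],[[0.059,0.0086,0.066],-0.06,0.5]], grip_force=12)

```text
t: 19.72
ee_pos: [524.9, 391.5, 175.2]
tcp_rot: [[0.951, -0.309, 0.001], [-0.309, -0.951, 0.001], [0.001, -0.001, -1.0]]
wrist_force: [0.2, 0.5, -0.6]
opening: 35.5
finger_force: 0.0
```

Call:
apply_moves(increments=[[[0,0,0],0,0.7],[[0,0,0],0,0.9],[[0,0,0],0,1],[[0,0,0],0,1],[[0,0,0],0,1]], grip_force=12)

```text
t: 20.13
ee_pos: [524.7, 391.2, 174.8]
tcp_rot: [[0.951, -0.31, 0.001], [-0.31, -0.951, 0.001], [0.001, -0.001, -1.0]]
wrist_force: [-2.5, -1.4, 6.9]
opening: 17.7
finger_force: 12.0
```

```bash
cat > mg.py <<'E'
from st import *
import sys
o=arm.observe();T=o["tcp_rot"];hinge=O+R@[80,190]
v=R.T@(o["ee_pos"][:2]-hinge);th=np.arctan2(-v[1],-v[0]);r=np.hypot(*v);print(o["t"],o["ee_pos"],"th",th,"r",r,o["opening"],o["wrist_force"],T[0,0],T[1,0],o["joints"])
s=float(sys.argv[1])
for i in range(1,11):
    t=min(th+s*i,1.5605);p=hinge+R@(r*np.array([-np.cos(t),-np.sin(t)]));d=T[:2,:2].T@(p-o["ee_pos"][:2])
    print(f"[[{d[0]/1e3:.4f},{d[1]/1e3:.4f},0],{-(t-th):.3f},1],")
E
python3 mg.py .08
```

```text
20.1333 [524.7246329  391.23039805 174.75426759] th -0.22875799220611817 r 124.08530313902754 17.7015018688124 [-2.49089919 -1.40357245  6.940857  ] 0.95076515316101 -0.30991181702435955 [6.05047900e-01 3.55499800e-01 1.84898433e+00 6.01575926e-05
 9.36157032e-01 2.49090870e+00]
[[0.0004,0.0099,0],-0.080,1],
[[0.0016,0.0198,0],-0.160,1],
[[0.0036,0.0295,0],-0.240,1],
[[0.0063,0.0390,0],-0.320,1],
[[0.0098,0.0483,0],-0.400,1],
[[0.0141,0.0573,0],-0.480,1],
[[0.0190,0.0659,0],-0.560,1],
[[0.0246,0.0741,0],-0.640,1],
[[0.0309,0.0818,0],-0.720,1],
[[0.0377,0.0890,0],-0.800,1],
```

Call:
apply_moves(increments=[[[0.0004,0.0099,0],-0.08,1],[[0.0016,0.0198,0],-0.16,1],[[0.0036,0.0295,0],-0.24,1],[[0.0063,0.039,0],-0.32,1],[[0.0098,0.0483,0],-0.4,1],[[0.0141,0.0573,0],-0.48,1],[[0.019,0.0659,0],-0.56,1],[[0.0246,0.0741,0],-0.64,1],[[0.0309,0.0818,0],-0.72,1],[[0.0377,0.089,0],-0.8,1]])

```text
t: 20.97
ee_pos: [532.7, 294.4, 174.7]
tcp_rot: [[0.883, 0.47, -0.0], [0.47, -0.883, 0.0], [0.0, -0.0, -1.0]]
wrist_force: [-3.4, 0.9, 7.6]
opening: 17.7
finger_force: 12.0
```

```bash
python3 mg.py .08
```

```text
20.9667 [532.68417712 294.40781075 174.70356717] th 0.573855502294105 r 124.61567977049849 17.69907122838305 [-3.35865093  0.89861394  7.62404121] 0.8828654973195437 0.46962590677330474 [4.66473212e-01 2.87711541e-01 1.94270248e+00 3.97291045e-04
 9.11039617e-01 1.54815902e+00]
[[0.0004,0.0100,0],-0.080,1],
[[0.0016,0.0199,0],-0.160,1],
[[0.0036,0.0296,0],-0.240,1],
[[0.0063,0.0392,0],-0.320,1],
[[0.0098,0.0485,0],-0.400,1],
[[0.0141,0.0576,0],-0.480,1],
[[0.0190,0.0662,0],-0.560,1],
[[0.0246,0.0744,0],-0.640,1],
[[0.0309,0.0822,0],-0.720,1],
[[0.0377,0.0894,0],-0.800,1],
```

Call:
apply_moves(increments=[[[0.0004,0.01,0],-0.08,1],[[0.0016,0.0199,0],-0.16,1],[[0.0036,0.0296,0],-0.24,1],[[0.0063,0.0392,0],-0.32,1],[[0.0098,0.0485,0],-0.4,1],[[0.0141,0.0576,0],-0.48,1],[[0.019,0.0662,0],-0.56,1],[[0.0246,0.0744,0],-0.64,1],[[0.0309,0.0822,0],-0.72,1],[[0.0377,0.0894,0],-0.8,1]])

```text
t: 21.8
ee_pos: [608.4, 233.0, 174.7]
tcp_rot: [[0.278, 0.96, 0.001], [0.96, -0.278, 0.0], [0.001, 0.001, -1.0]]
wrist_force: [-1.8, 2.0, 6.4]
opening: 17.4
finger_force: 12.0
```

```bash
python3 mg.py .05
```

```text
21.8 [608.3839936  232.99231204 174.72143683] th 1.3772487771190596 r 124.70581087534984 17.433227436562014 [-1.8078253   1.97174862  6.43420525] 0.2783370356136717 0.9604833337490142 [3.29918718e-01 3.51133547e-01 1.85522361e+00 1.43038306e-04
 9.34511505e-01 6.11896228e-01]
[[0.0002,0.0062,0],-0.050,1],
[[0.0007,0.0124,0],-0.100,1],
[[0.0015,0.0186,0],-0.150,1],
[[0.0022,0.0227,0],-0.183,1],
[[0.0022,0.0227,0],-0.183,1],
[[0.0022,0.0227,0],-0.183,1],
[[0.0022,0.0227,0],-0.183,1],
[[0.0022,0.0227,0],-0.183,1],
[[0.0022,0.0227,0],-0.183,1],
[[0.0022,0.0227,0],-0.183,1],
```

Call:
apply_moves(increments=[[[0.0002,0.0062,0],-0.05,1],[[0.0007,0.0124,0],-0.1,1],[[0.0015,0.0186,0],-0.15,1],[[0.0022,0.0227,0],-0.183,1],[[0.0022,0.0227,0],-0.183,1],[[0.0022,0.0227,0],-0.183,1],[[0.0022,0.0227,0],-0.183,1]])

```text
t: 22.38
ee_pos: [630.8, 228.8, 174.8]
tcp_rot: [[0.103, 0.995, 0.001], [0.995, -0.103, 0.0], [0.0, 0.001, -1.0]]
wrist_force: [0.3, -1.2, 5.8]
opening: 17.9
finger_force: 12.0
```

Call:
apply_moves(increments=[[[0,0,0],0,0.7],[[0,0,0],0,0.4],[[0,0,0],0,0.2],[[0,0,0],0,0.0],[[0,0,0],0,0.0],[[0,0,-0.02],0,0.0],[[0,0,-0.05],0,0.0],[[0,0,-0.085],0,0.0],[[0,0,-0.12],0,0.0],[[0,0,-0.12],0,0.0]])

```text
t: 23.22
ee_pos: [632.7, 229.8, 301.4]
tcp_rot: [[0.103, 0.995, 0.009], [0.995, -0.103, 0.003], [0.004, 0.008, -1.0]]
wrist_force: [-0.1, 0.1, 1.3]
opening: 45.6
finger_force: 0.0
```

```bash
python3 mg.py .05 | head -1; python3 - <<'E'
from st import *
w=arm.camera_model("wrist");a=arm.grab_frame("wrist")[:,:,::-1].copy();s=arm.grab_frame("scene")[:,:,::-1].copy();d=arm.grab_frame("side")[:,:,::-1].copy()
for n,i in(("wrist",a),("scene",s),("side",d)):cv2.imwrite(f"pics/{n}8.png",i)
tray=O+R@[78,-5];hinge=O+R@[80,190]
for n in("scene","side"):
    m=arm.camera_model(n);print(n,"lens",proj(m,[*tray,161]),"beaker foot",proj(m,[*tray,14]),"top",proj(m,[*tray,82]))
S=cv2.resize(s[120:220,200:320],(400,333),interpolation=3);D=cv2.resize(d[140:240,200:320],(400,333),interpolation=3)
c=np.zeros((590,800,3),np.uint8);c[:333,:400]=S;c[:333,400:]=D;c[340:590,:400]=cv2.resize(a,(400,250));cv2.imwrite("pics/f.png",c)
E
```

```text
23.2167 [632.71580063 229.75998619 301.39587499] th 1.5751102688624696 r 123.52114491969698 45.563398877296244 [-0.06796191  0.14146264  1.31619292] 0.1027518813424156 0.9947001894151428 [3.13687687e-01 2.47084105e-01 1.73993074e+00 4.92098414e-05
scene lens (np.float64(289.5756164568523), np.float64(151.7613374471585)) beaker foot (np.float64(292.23018743587284), np.float64(184.24165654771178)) top (np.float64(291.051803223009), np.float64(169.82339628669112))
side lens (np.float64(277.42581662332515), np.float64(180.30916955896313)) beaker foot (np.float64(278.4534861696198), np.float64(213.19655757753145)) top (np.float64(277.9875332024719), np.float64(198.28517279995634))
```

View pics/f.png

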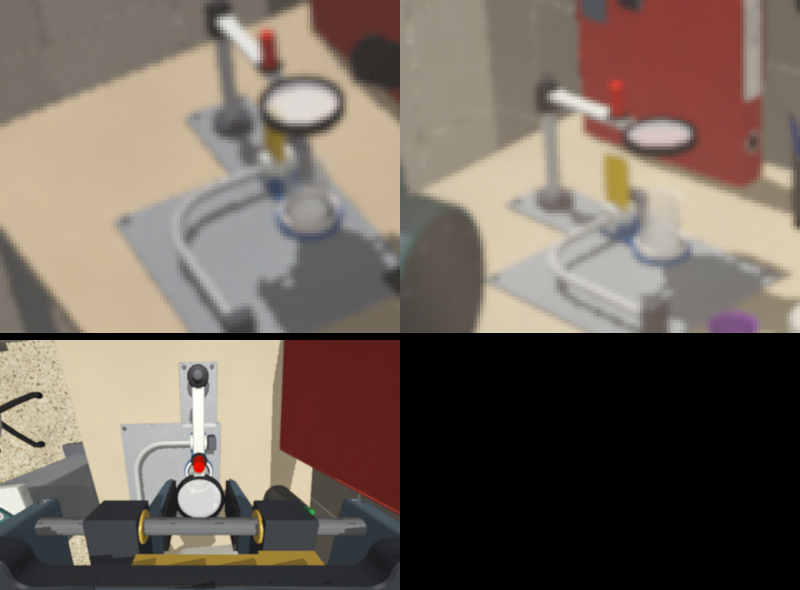

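The lens is at (290.6,151) in the scene view and (278,180) in the side view. The tray with the upright beaker is at (293,184) and (278.6,213). All are within about 1 px (2–3 mm) of the predicted home positions, and the gripper is clear.

Call:
apply_moves(increments=[[[0,0,0],0,0],[[0,0,0],0,0],[[0,0,0],0,0],[[0,0,0],0,0]])

```text
t: 23.7
ee_pos: [629.8, 228.8, 293.0]
tcp_rot: [[0.103, 0.995, -0.001], [0.995, -0.103, -0.0], [-0.001, -0.001, -1.0]]
wrist_force: [0.3, 0.4, -0.6]
opening: 45.9
finger_force: 0.0
```

```bash
python3 -c "
from station import arm
print(arm.sign_off())"
```

```text
the job is handed in; nothing more can be done
None
```

I handed the job in at about 23.7 s: the beaker stands upright in the tray, the shuttle is home against the stop, the lens is over the beaker to within about 3 mm by the last pictures, and the gripper is clear; sign-off returned no verdict.

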